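# Put the calibration weights back in their cases

### The arm

A 6-joint arm with a two-finger parallel gripper is mounted at the origin on a cart in front of the work surface, level with it; the furniture and walls round the work are solid. World frame = base frame: x ahead of the robot, y to its left, z up, the work surface at z = 0. Lengths are in m, angles in rad, forces in N, time in s.
With the tool pointing down it reaches from about 0.325 to 0.775 m from the base axis. Payload 9.3 kg.
Tool frame: the origin (TCP) lies on the centre line of the jaws, within the pads' length; the fingertips stand 25 mm ahead of it and the grasp point (between the pads) lies 6 mm ahead of it; z points along the fingers, y is the line along which they close (so a half turn about z gives the same grasp; the last joint's range is limited). The gripper opens to 85 mm and grips with 20 to 120 N. Pads are 22 mm wide; open, the fingers measure 114 mm over their backs; the gripper's body (76 mm by 85 mm) begins 54 mm behind the grasp point. The pads swing forward as they close: fully open they stand 13 mm farther back than shut.
Start: joints at [1.118, 0.259, 0.021, 1.334, 0, 1.418], TCP at [0.162, 0.525, 0.256] pointing down, gripper open.
Joint ranges: [-3.04, 3.04], [-0.91, 1.82], [-1.04, 1.36], [-1.92, 1.95], [-1.52, 1.45], [-3.14, 3.14]. Speed limits (rad/s): [2.22, 2.22, 2.79, 3.14, 3.14, 3.14].

### API

Orientations are given as a rotation vector (axis times angle).
In Python, from workcell import * gives the robot as it stands.
- The arm moves only by the shell command python3 -m pendant 'ROWS'. ROWS is JSON, a list that holds one entry, the list of rows, each a list of 7 numbers: the shift along the tool's x, y, z in cm, then the turn, a rotation vector about the tool's x, y, z in degrees, then the finger opening in cm, from 0 to 8.54. In form: [[[dx, dy, dz, rx, ry, rz, claw], ...]]. A call has 1 to 8 rows; each row shifts and turns the commanded pose from where the row before left it, along the tool's axes as they then stand; what a row does not reach is not made up. A row lasts 1/10 s, in which the tool goes at most 50 mm and 8.59 degrees, less where a joint would pass 70% of its speed; a pose out of reach is approached as far as the arm can. A call is refused whole if a number of a shift passes 5 or a number of a turn 8.59, either way. A call with a gripper value outside its range is refused whole. The fingers move at their own pace and stop on an object; the grip force is fixed at half the most. Time passes only in rows, so rows that do not move let the fingers close. It gives the time, the measured TCP pose, the force, the opening and the grip force at its end, in the units of the state.
- observe(): the state, without advancing time (a new reading comes with each control period).
- capture(name): name is "scene" or "side" or "wrist"; returns a dict with "image" (400x640x3 uint8, red, green, blue), "K" (3x3 intrinsics, pixels), "D" ([k1, k2, p1, p2, k3] as OpenCV has them; the pictures are not rectified), "rvec" (rotation vector, rad) and "tvec" (3), from world to camera coordinates, as OpenCV has them; the wrist camera has in their place "mount" (4x4, takes a point from camera to tool coordinates, whose origin is the TCP and whose axes are the flange's). Camera axes: x right, y down, z forward; pixel columns grow to the right and rows downward; lengths in m; the calibration is good to about 2 mm. A picture is of the moment at which its call begins: read the wrist's pose just before it. There is no depth.
- finish_job(): hands the job in; it is judged then, once.
Trained networks look in the newest picture that a camera, given by its name, has taken for a name from the list of things; names that differ only in an ending like _2 or _b are one class to them, and where a whole thing is asked for, a point or a joint stands for the part that bears it (a point fixed in the world has none). Each returns a list of dicts, best first, with "score" (0 to 1); they miss things now and then, are a little off and sometimes report something else, mostly with a low value. They report only what shows in the picture. A call takes as long as a camera call. They do not tell look-alikes from the thing itself.
- spot_in(camera, thing): "bbox" ([left, top, right, bottom] in pixels, round what is visible of it).
- mark_of(camera, thing): "at" ([column, row] in pixels: a listed point, or the origin of a listed thing).
The state is a dict: "time": time; "q": joint angles; "qvel": joint speeds; "tau": joint torques, N m; "tcp_pos": TCP position; "orientation": TCP orientation; "contact_force": force on the tool from outside, world axes, zero at the start; "ft_torque": the same for the moment, N m; "width": opening from 0.0 (shut) to 1.0 (fully open); "gripper_force": force on a finger pad.
Only numpy, scipy, OpenCV 4.12 (cv2) and the standard library are available. Lean on these libraries where they do the work, as an engineer would, in place of code of your own. Each camera call takes 0.05 s, during which the arm holds its last target. There are 200 camera calls.

### The job

The feeder's scale check is finished: put the four knobbed steel calibration weights back into their open black storage cases, each one standing upright on the floor of the case made for its size, the largest weight in the largest case and so on down to the smallest in the smallest. Set each weight down, do not drop it, and leave the beaker and the sample jar that stand among them where they are.

Things in the scene. Friction and masses are not known exactly. Their poses are not given: they have to be found in the camera images.
- weight_500: the largest of four plain bright steel calibration weights, standing upright: a smooth cylinder 42 mm across and 46 mm high, above it a narrow neck and a round knob 30 mm across, 64 mm high in all; about 500 g; loose. Origin: centre of its underside; z up along its axis. Firm to grip from above across the upper part of the cylinder
- weight_200: the second largest of four plain bright steel calibration weights, standing upright: a smooth cylinder 33 mm across and 32 mm high, above it a narrow neck and a round knob 24 mm across, 48 mm high in all; about 200 g; loose. Origin: centre of its underside; z up along its axis. Firm to grip from above across the upper part of the cylinder
- weight_100: the second smallest of four plain bright steel calibration weights, standing upright: a smooth cylinder 24 mm across and 26 mm high, above it a narrow neck and a round knob 18 mm across, 40 mm high in all; about 100 g; loose. Origin: centre of its underside; z up along its axis. Firm to grip from above across the upper part of the cylinder
- weight_50: the smallest of four plain bright steel calibration weights, standing upright: a smooth cylinder 16 mm across and 22 mm high, above it a narrow neck and a round knob 13 mm across, 33 mm high in all; about 50 g; loose. Origin: centre of its underside; z up along its axis. Firm to grip from above across the upper part of the cylinder
- case_500: the largest of four open storage cases: round black plastic pot 65 mm across, 28 mm high, with an upright round bore 51 mm wide and 23 mm deep, its mouth widened by 3 mm all round over the top 4 mm; inner floor 5 mm above the underside. For weight_500. Fixed in place (the four closed black caps farther left are the lids, not needed). Origin: centre of its underside, on the worktop; z up
- case_200: the second largest of four open storage cases: round black plastic pot 53 mm across, 23 mm high, with an upright round bore 41 mm wide and 18 mm deep, its mouth widened by 3 mm all round over the top 4 mm; inner floor 5 mm above the underside. For weight_200. Fixed in place (the four closed black caps farther left are the lids, not needed). Origin: centre of its underside, on the worktop; z up
- case_100: the second smallest of four open storage cases: round black plastic pot 44 mm across, 19 mm high, with an upright round bore 32 mm wide and 14 mm deep, its mouth widened by 3 mm all round over the top 4 mm; inner floor 5 mm above the underside. For weight_100. Fixed in place (the four closed black caps farther left are the lids, not needed). Origin: centre of its underside, on the worktop; z up
- case_50: the smallest of four open storage cases: round black plastic pot 34 mm across, 16 mm high, with an upright round bore 24 mm wide and 11 mm deep, its mouth widened by 3 mm all round over the top 4 mm; inner floor 5 mm above the underside. For weight_50. Fixed in place (the four closed black caps farther left are the lids, not needed). Origin: centre of its underside, on the worktop; z up
- beaker_100: small clear glass beaker, 54 mm across, 66 mm high, standing empty among the weights; loose. Origin: centre of its underside. To be left standing where it is
- sample_jar_3: closed brown sample jar with a white screw lid, 55 mm across, 60 mm high, standing between weights and cases; loose. Origin: centre of its underside. To be left standing where it is
Things that resemble listed ones, but are neither listed nor needed, are in the scene too. What is shaped like the weight_200 but blue or yellow is not meant.

How it is judged:
By the outcome, as a careful person would: the job done as asked, in the order asked, and still so for the second after the job is handed in, with the robot touching nothing.
It also fails if it takes over 128 s, if anything falls off the work surface, if the arm or the gripper's body presses on something with over 40 N, if the wrist force passes 120 N, or if a joint passes its speed limit or range.

## Working session

There is one attempt and no reset: what is moved stays moved. The work goes in short steps, Python scripts to look and compute and a shell command to move; the robot and the scene stay as the last step left them, time stands still between calls to the robot, and variables do not carry over. Pictures are saved under pics/ and viewed, at most 14 in all, crops included, and the job is handed in when it is done.

```bash
mkdir -p pics; ls; python3 - <<'E'
from workcell import *
import cv2
s=observe();print(s)
for n in ["scene","side"]:
    c=capture(n);cv2.imwrite(f"pics/{n}0.png",c["image"][:,:,::-1])
    print(n,c["K"],c["D"],c["rvec"],c["tvec"])
    for t in ["weight_500","weight_200","weight_100","weight_50","case_500","case_200","case_100","case_50","beaker_100","sample_jar_3"]:
        print(t,[([round(v) for v in d["at"]],round(d["score"],2)) for d in mark_of(n,t)])
E
```

```text
pics
{'time': 0.0, 'q': array([1.11839686e+00, 2.59190840e-01, 2.07297720e-02, 1.33370005e+00,
       3.21344422e-06, 1.41822974e+00]), 'qvel': array([ 0.00247658,  0.00086605, -0.00141074, -0.00120226, -0.00052613,
       -0.00096455]), 'tau': array([-2.12647287e-04, -5.55641055e+01,  3.44534254e+01,  1.33446971e-02,
       -2.07644448e-04,  2.44013927e-05]), 'tcp_pos': array([0.16231882, 0.52522874, 0.25565429]), 'orientation': array([-4.69152902e-01, -3.10594948e+00,  2.04471565e-03]), 'contact_force': array([ 0.12129634, -0.12882463, -0.2187942 ]), 'ft_torque': array([ 0.06517718, -0.01678439,  0.02310972]), 'gripper_force': 0.0, 'width': 0.9999554762954115}
scene [[368.45537314   0.         320.67165052]
 [  0.         368.45537314 197.68884718]
 [  0.           0.           1.        ]] [-0.00826677  0.          0.          0.          0.        ] [ 1.95468055 -0.53345554  0.37066956] [-0.45484712  0.14175504  0.66735655]
weight_500 [([272, 248], 0.92), ([412, 237], 0.76), ([399, 286], 0.76), ([319, 228], 0.74), ([258, 208], 0.74), ([295, 234], 0.62), ([325, 243], 0.59)]
weight
[... 1543 characters left out ...]
0.82), ([299, 230], 0.79), ([322, 242], 0.68), ([275, 238], 0.63), ([332, 220], 0.6), ([370, 282], 0.55), ([308, 264], 0.52)]
weight_50 [([411, 249], 0.82), ([299, 230], 0.79), ([322, 242], 0.68), ([275, 238], 0.63), ([332, 220], 0.6), ([370, 282], 0.55), ([308, 264], 0.52)]
case_500 [([350, 193], 0.75), ([284, 201], 0.69), ([290, 181], 0.54), ([339, 176], 0.46)]
case_200 [([350, 193], 0.75), ([284, 201], 0.69), ([290, 181], 0.54), ([339, 176], 0.46)]
case_100 [([350, 193], 0.75), ([284, 201], 0.69), ([290, 181], 0.54), ([339, 176], 0.46)]
case_50 [([350, 193], 0.75), ([284, 201], 0.69), ([290, 181], 0.54), ([339, 176], 0.46)]
beaker_100 [([361, 250], 0.65)]
sample_jar_3 [([365, 213], 0.67)]
```

```bash
cat > h.py <<'E'
import numpy as np, cv2
from workcell import *
from scipy.spatial.transform import Rotation as R
def plane(c,px,z=0.):
    u=cv2.undistortPoints(np.array([[px]],float),np.array(c["K"]),np.array(c["D"]))[0,0]
    if "mount" in c:
        s=c["s"];M=np.array(c["mount"]);Rt=R.from_rotvec(s["orientation"]).as_matrix()
        Rw=Rt@M[:3,:3];o=Rt@M[:3,3]+s["tcp_pos"]
    else:
        Rm=R.from_rotvec(np.ravel(c["rvec"])).as_matrix();Rw=Rm.T;o=-Rm.T@np.ravel(c["tvec"])
    d=Rw@np.array([u[0],u[1],1]);return o+d*(z-o[2])/d[2]
def shot(n):
    s=observe();c=capture(n);c["s"]=s;return c
def project(c,P):
    if "mount" in c:
        s=c["s"];M=np.array(c["mount"]);Rt=R.from_rotvec(s["orientation"]).as_matrix()
        Rw=Rt@M[:3,:3];o=Rt@M[:3,3]+s["tcp_pos"];rv=R.from_matrix(Rw.T).as_rotvec();tv=-Rw.T@o
    else: rv,tv=c["rvec"],c["tvec"]
    return cv2.projectPoints(np.array(P,float).reshape(-1,3),np.array(rv,float),np.array(tv,float),np.array(c["K"]),np.array(c["D"]))[0][:,0]
E
python3 - <<'E'
from h import *
for n in ["scene","side"]:
    c=shot(n);im=c["image"][:,:,::-1]
    cv2.imwrite(f"pics/{n}1.png",cv2.resize(im[140:320,220:460],(800,600),interpolation=cv2.INTER_CUBIC))
    for t in ["weight_500","case_500","beaker_100","sample_jar_3"]:
        for d in mark_of(n,t): print(n,t,np.round(d["at"]),plane(c,d["at"],.005 if "case" in t else 0).round(3)[:2])
c=shot("wrist");cv2.imwrite("pics/w0.png",c["image"][:,:,::-1]);print(c["mount"],c["K"],c["D"])
for t in ["weight_500","case_500"]:
    for d in mark_of("wrist",t): print(t,np.round(d["at"]),plane(c,d["at"]).round(3)[:2],round(d["score"],2))
E
```

```text
scene weight_500 [271. 245.] [ 0.36  -0.084]
scene weight_500 [293. 238.] [ 0.413 -0.081]
scene weight_500 [408. 237.] [ 0.637 -0.202]
scene weight_500 [320. 271.] [ 0.403 -0.211]
scene weight_500 [323. 241.] [ 0.464 -0.124]
scene weight_500 [397. 285.] [ 0.501 -0.317]
scene weight_500 [321. 226.] [ 0.494 -0.064]
scene case_500 [322. 195.] [0.582 0.073]
scene case_500 [262. 187.] [0.46 0.2 ]
scene case_500 [257. 207.] [0.399 0.089]
scene case_500 [309. 173.] [0.631 0.232]
scene beaker_100 [371. 253.] [ 0.524 -0.212]
scene sample_jar_3 [353. 213.] [ 0.598 -0.048]
side weight_500 [318. 242.] [ 0.443 -0.14 ]
side weight_500 [371. 285.] [ 0.501 -0.316]
side weight_500 [278. 238.] [ 0.358 -0.092]
side weight_500 [408. 250.] [ 0.621 -0.231]
side weight_500 [302. 228.] [ 0.421 -0.068]
side weight_500 [332. 220.] [ 0.502 -0.053]
side weight_500 [310. 264.] [ 0.405 -0.211]
side weight_500 [342. 175.] [0.611 0.196]
side case_500 [348. 192.] [0.588 0.075]
side case_500 [288. 180.] [0.444 0.205]
side case_500 [342. 176.] [0.605 0.18 ]
side case_500 [281. 199.] [0.4   0.093]
side case_500 [367. 216.] [ 0.589 -0.068]
side beaker_100 [364. 247.] [ 0.534 -0.191]
side sample_jar_3 [369. 214.] [ 0.601 -0.052]
[[ 7.02176287e-04 -9.61658497e-01 -2.74248871e-01  6.96152215e-02]
 [ 9.99999753e-01  6.65142720e-04  2.28026337e-04 -8.34921423e-04]
 [-3.68688247e-05 -2.74248963e-01  9.61658726e-01 -1.18975158e-01]
 [ 0.00000000e+00  0.00000000e+00  0.00000000e+00  1.00000000e+00]] [[354.43410931   0.         320.96969035]
 [  0.         354.43410931 203.33432396]
 [  0.           0.           1.        ]] [-0.04344997  0.          0.          0.          0.        ]
```

View pics/scene1.png

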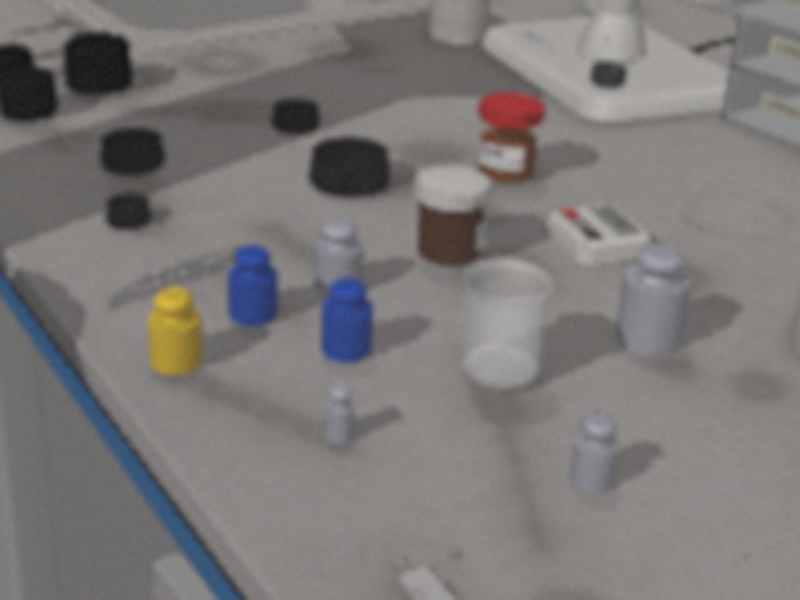

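View pics/w0.png

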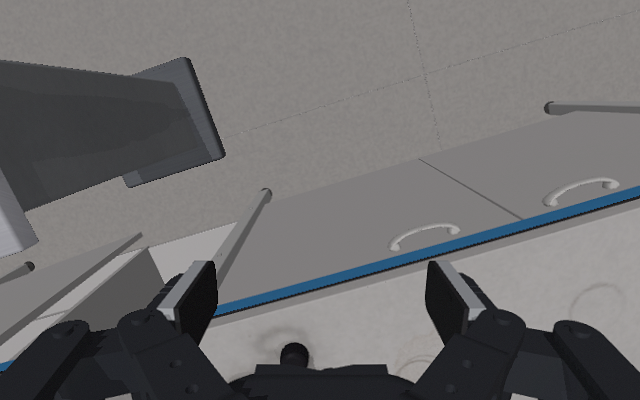

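The scene crop shows the four plain steel weights: the largest at full-picture (416,230), 200 at (322,216), 100 at (398,276) and 50 at (321,264). The blue and yellow ones at (296,225), (324,236) and (272,239) are look-alikes. The open cases are at (325,190), (260,185), (309,174) and (258,203). The wrist camera only sees the cart and the bench edge so far. I'll square the tool to the world axes and move over the cases.

```bash
python3 -m pendant '[[[0,0,0,0,0,-8.58,8.5],[0,0,0,0,0,-8.58,8.5],[-2.4,-3.9,0,0,0,0,8.5],[-2.4,-3.9,0,0,0,0,8.5],[-2.4,-3.9,0,0,0,0,8.5],[-2.4,-3.9,0,0,0,0,8.5],[-2.4,-3.9,0,0,0,0,8.5],[-2.4,-3.9,0,0,0,0,8.5]]]'; python3 -m pendant '[[[-2.4,-3.9,0,0,0,0,8.5],[-2.4,-3.9,0,0,0,0,8.5],[-2.4,-3.9,0,0,0,0,8.5],[-2.4,-3.9,-2,0,0,0,8.5],[-2.4,-3.9,-2,0,0,0,8.5],[0,0,0,0,0,0,8.5],[0,0,0,0,0,0,8.5]]]'
python3 - <<'E'
from h import *
c=shot("wrist");cv2.imwrite("pics/w1.png",c["image"][:,:,::-1]);np.save("w1.npy",c,allow_pickle=True)
print(observe()["tcp_pos"],observe()["q"])
for t in ["weight_500","case_500","sample_jar_3"]:
    for d in mark_of("wrist",t): print(t,np.round(d["at"]),plane(c,d["at"],.005 if "case" in t else 0).round(3)[:2],round(d["score"],2))
E
```

```text
time: 2.55
tcp_pos: [0.3069, 0.2898, 0.2565]
orientation: [-0.0, 3.141, 0.001]
contact_force: [0.5, 0.4, 1.0]
width: 0.997
gripper_force: 0.0
time: 3.25
tcp_pos: [0.4267, 0.0955, 0.2963]
orientation: [0.005, 3.141, 0.0]
contact_force: [-1.1, -0.4, -1.0]
width: 0.999
gripper_force: 0.0
[0.42599668 0.09636861 0.295944  ] [ 2.96809125e-02  5.46255098e-02 -1.29148015e-01  1.38769804e+00
  3.11658527e-04  3.10150520e-02]
weight_500 [132. 189.] [ 0.457 -0.136] 0.94
weight_500 [186. 163.] [ 0.425 -0.065] 0.88
weight_500 [155. 103.] [ 0.356 -0.094] 0.67
weight_500 [194. 220.] [ 0.496 -0.063] 0.66
weight_500 [  2. 224.] [ 0.502 -0.316] 0.59
weight_500 [ 62. 148.] [ 0.405 -0.215] 0.58
case_500 [409. 186.] [0.453 0.2  ] 0.86
case_500 [312. 291.] [0.593 0.083] 0.83
case_500 [408. 304.] [0.613 0.21 ] 0.81
case_500 [332. 152.] [0.412 0.108] 0.81
```

View pics/w1.png

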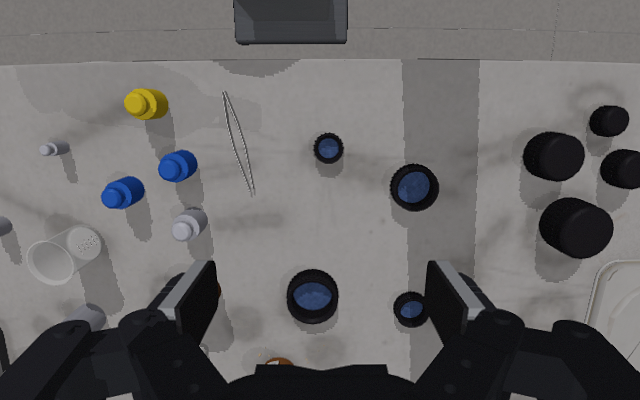

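The wrist view shows the open cases with blue bore floors at 50 (328,148), 200 (414,187), 500 (313,296) and 100 (410,310). Only these have open blue bores; the closed lids are at right, x>525. I'll take a second view further forward, then fit silhouettes.

```bash
python3 -m pendant '[[[-4,0,0,0,0,0,8.5],[-4,0,0,0,0,0,8.5],[-4,0,0,0,0,0,8.5],[0,0,0,0,0,0,8.5],[0,0,0,0,0,0,8.5]]]'
cat >> h.py <<'E'
from scipy.optimize import least_squares
def ring(x,y,r,z,n=40):
    a=np.linspace(0,2*np.pi,n);return np.c_[x+r*np.cos(a),y+r*np.sin(a),0*a+z]
def fit(c,mask,profile,x0,win=None):
    """profile [(r,z)], move x,y until hull-union centroid equals blob centroid; returns x,y,IoU"""
    def sil(p):
        m=np.zeros(mask.shape,np.uint8)
        for (r1,z1),(r2,z2) in zip(profile[:-1],profile[1:]):
            q=project(c,np.r_[ring(*p,r1,z1),ring(*p,r2,z2)])
            cv2.fillConvexPoly(m,cv2.convexHull(np.round(q*16).astype(np.int32)),1,shift=4)
        return m>0
    p=np.array(x0,float)
    n,lab=cv2.connectedComponents(mask.astype(np.uint8))
    ids=lab[sil(p)&(lab>0)]
    b=lab==np.bincount(ids).argmax()
    cb=np.argwhere(b).mean(0)[::-1]
    z=np.mean([q[1] for q in profile])
    for _ in range(6):
        s=sil(p);cs=np.argwhere(s).mean(0)[::-1]
        p+= (plane(c,cb,z)-plane(c,cs,z))[:2]
    s=sil(p);return p.round(4),round((s&b).sum()/(s|b).sum(),3)
CASES={"500":(.0325,.028,(.588,.076)),"200":(.0265,.023,(.452,.2)),"100":(.022,.019,(.613,.208)),"50":(.017,.016,(.405,.1))}
def fitcases(c):
    im=c["image"].astype(int);mask=(im.max(2)<75)|((im[...,2]-im[...,0]>25))
    mask=cv2.morphologyEx(mask.astype(np.uint8),cv2.MORPH_CLOSE,np.ones((3,3)))
    for k,(r,h,g) in CASES.items():
        try: print("case",k,*fit(c,mask,[(r,0),(r,h)],g))
        except Exception as e: print(k,e)
E
python3 - <<'E'
from h import *
c=np.load("w1.npy",allow_pickle=True).item();fitcases(c)
c=shot("wrist");cv2.imwrite("pics/w2.png",c["image"][:,:,::-1]);np.save("w2.npy",c,allow_pickle=True)
print(c["s"]["tcp_pos"]);fitcases(c)
for n in ["scene","side"]: print(n);fitcases(shot(n))
E
```

```text
time: 3.95
tcp_pos: [0.5461, 0.0975, 0.2951]
orientation: [0.002, -3.139, -0.0]
contact_force: [-1.0, 0.5, 0.1]
width: 0.996
gripper_force: 0.0
case 500 [0.5942 0.083 ] 0.934
case 200 [0.4525 0.2033] 0.948
case 100 [0.6913 0.0928] 0.003
case 50 [0.407  0.1029] 0.926
[0.54608948 0.09752247 0.29513961]
case 500 [0.5936 0.083 ] 0.95
case 200 [0.4524 0.2028] 0.954
case 100 [0.6164 0.2123] 0.937
case 50 [0.4075 0.1029] 0.931
scene
case 500 [0.5944 0.0813] 0.82
case 200 [0.4534 0.2028] 0.83
case 100 [0.6186 0.2144] 0.806
case 50 [0.4088 0.102 ] 0.776
side
case 500 [0.5935 0.0863] 0.813
case 200 [0.4534 0.2075] 0.878
case 100 [0.6171 0.2165] 0.854
case 50 [0.4082 0.1048] 0.779
```

```bash
python3 -m pendant '[[[1,-4.2,0,0,0,0,8.5],[1,-4.2,0,0,0,0,8.5],[1,-4.2,0,0,0,0,8.5],[1,-4.2,0,0,0,0,8.5],[1,-4.2,0,0,0,0,8.5],[1,-4.2,0,0,0,0,8.5],[0,0,0,0,0,0,8.5],[0,0,0,0,0,0,8.5]]]'
python3 - <<'E'
from h import *
c=shot("wrist");cv2.imwrite("pics/w3.png",c["image"][:,:,::-1]);np.save("w3.npy",c,allow_pickle=True)
print(c["s"]["tcp_pos"])
for t in ["weight_500","beaker_100","sample_jar_3"]:
    for d in mark_of("wrist",t): print(t,np.round(d["at"]),plane(c,d["at"]).round(3)[:2],round(d["score"],2))
E
```

```text
time: 4.9
tcp_pos: [0.4853, -0.1559, 0.2969]
orientation: [0.004, 3.141, -0.0]
contact_force: [-0.4, 0.7, 0.2]
width: 0.997
gripper_force: 0.0
[ 0.48529752 -0.15591176  0.29689118]
weight_500 [268. 277.] [ 0.634 -0.225] 0.72
weight_500 [401. 173.] [ 0.497 -0.062] 0.71
weight_500 [399. 109.] [ 0.423 -0.067] 0.71
weight_500 [189. 179.] [ 0.504 -0.315] 0.68
weight_500 [376.  46.] [ 0.355 -0.096] 0.65
weight_500 [274.  92.] [ 0.403 -0.21 ] 0.51
beaker_100 [281. 198.] [ 0.528 -0.205] 0.65
sample_jar_3 [395. 246.] [ 0.59  -0.063] 0.8
```

View pics/w3.png

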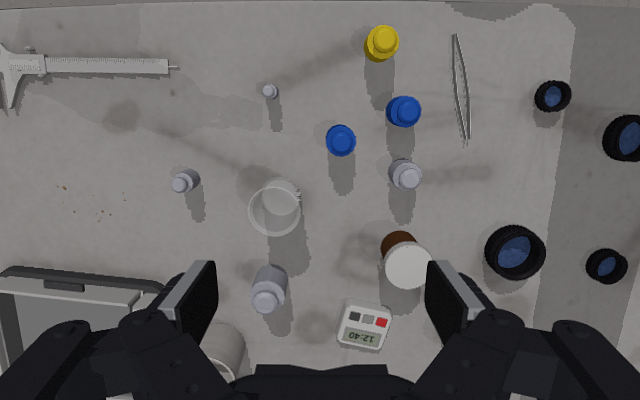

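The wrist view from above shows steel weights at 500 (268,288), 200 (406,175), 100 (185,181) and 50 (270,91). Blue weights are at (341,140) and (404,111), yellow at (382,43), the beaker at (275,208) and the jar at (403,262). A grey tray and a cup stand near (225,345). The grey ones are the plain steel weights and their sizes match, so I'll refine by contour fit and confirm in one enlarged overlay.

```bash
cat >> h.py <<'E'
W={"500":([(.021,0),(.021,.046)],[(.015,.052),(.015,.060)],(.634,-.222)),"200":([(.0165,0),(.0165,.032)],[(.012,.037),(.012,.045)],(.497,-.062)),
"100":([(.012,0),(.012,.026)],[(.009,.030),(.009,.0375)],(.504,-.316)),"50":([(.008,0),(.008,.022)],[(.0065,.025),(.0065,.031)],(.404,-.212))}
def wcontour(c,k,p,up=1):
    m=np.zeros((400,640),np.uint8)
    for part in W[k][:2]:
        q=project(c,np.r_[ring(*p,*part[0]),ring(*p,*part[1])]);cv2.fillConvexPoly(m,cv2.convexHull(np.round(q*16).astype(np.int32)),1,shift=4)
    return cv2.findContours(m,cv2.RETR_EXTERNAL,cv2.CHAIN_APPROX_NONE)[0][0]
def fitw(c,k,g=None,span=.01,step=.0005):
    im=cv2.GaussianBlur(cv2.cvtColor(c["image"],cv2.COLOR_RGB2LAB),(3,3),0).astype(float)
    G=np.minimum(sum(np.hypot(cv2.Sobel(im[...,i],-1,1,0),cv2.Sobel(im[...,i],-1,0,1)) for i in range(3)),120)
    g=np.array(g if g is not None else W[k][2]);best=(-1,)
    a=np.arange(-span,span+1e-9,step)
    for st in (.002,step):
        a=np.arange(-span,span+1e-9,st)
        for dx in a:
            for dy in a:
                q=wcontour(c,k,g+[dx,dy])[:,0];q=q[(q[:,0]>=0)&(q[:,0]<640)&(q[:,1]<400)]
                s=G[q[:,1],q[:,0]].mean()
                if s>best[0]: best=(s,g+[dx,dy])
        g=best[1];span=.002
    return best[1].round(4),round(best[0],1)
E
python3 - <<'E'
from h import *
c=np.load("w3.npy",allow_pickle=True).item();im=c["image"].copy()
sc,sd=shot("scene"),shot("side")
for k in W:
    p,s=fitw(c,k);print(k,p,s,fitw(sc,k,p),fitw(sd,k,p))
    cv2.drawContours(im,[wcontour(c,k,p)],-1,(255,0,0),1)
print("cup",[plane(c,q,.06).round(3) for q in ((205,322),(245,345),(225,320))])
cv2.imwrite("pics/w3o.png",cv2.resize(im[60:360,140:460,::-1],(640*5//5,600)))
E
```

```text
500 [ 0.6355 -0.221 ] 70.1 (array([ 0.638, -0.215]), np.float64(50.9)) (array([ 0.637 , -0.2165]), np.float64(58.3))
200 [ 0.494 -0.061] 73.9 (array([ 0.496, -0.064]), np.float64(72.7)) (array([ 0.4945, -0.0615]), np.float64(82.0))
100 [ 0.5025 -0.3135] 81.7 (array([ 0.4925, -0.3245]), np.float64(38.8)) (array([ 0.5025, -0.313 ]), np.float64(57.3))
50 [ 0.404  -0.2115] 86.1 (array([ 0.4015, -0.221 ]), np.float64(49.7)) (array([ 0.403, -0.218]), np.float64(66.3))
cup [array([ 0.661, -0.292,  0.06 ]), array([ 0.693, -0.247,  0.06 ]), array([ 0.658, -0.269,  0.06 ])]
```

View pics/w3o.png

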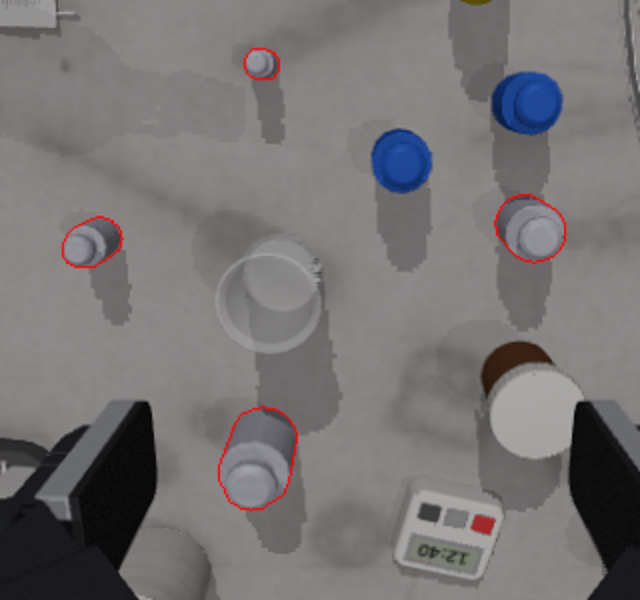

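The overlay shows all four contours sitting tightly on the grey steel weights at crop (258,458), (531,228), (92,242) and (261,63), clearly apart from the blue ones. I'll check the cup by weight_500 before reaching for it.

```bash
python3 - <<'E'
from h import *
sc=shot("scene");im=sc["image"].copy()
for x in (.66,.7):
  for y in (-.30,-.25): cv2.circle(im,tuple(int(v) for v in project(sc,[x,y,0])[0]),1,(255,0,0),-1)
a=cv2.resize(im[150:300,340:500,::-1],(640,600),interpolation=cv2.INTER_CUBIC)
cv2.imwrite("pics/cup.png",a)
E
```

```text
(no output)
```

View pics/cup.png

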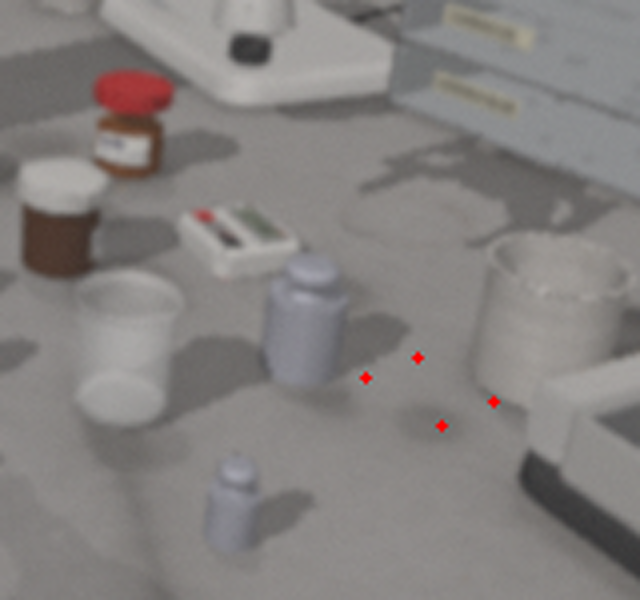

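Cup base is around x>0.70, y<-0.28 (picture (550,320)), clear of the gripper at weight_500. Moving above weight_500.

```bash
python3 -m pendant '[[[-3.75,-1.6,0,0,0,0,7],[-3.75,-1.6,0,0,0,0,7],[-3.75,-1.6,0,0,0,0,7],[-3.75,-1.6,0,0,0,0,7],[0,0,4.5,0,0,0,7],[0,0,4.5,0,0,0,7],[0,0,4.5,0,0,0,7],[0,0,4,0,0,0,7]]]'; python3 -m pendant '[[[0,0,0,0,0,0,7],[0,0,0,0,0,0,7],[0,0,0,0,0,0,7]]]'
python3 -c "
from h import *
c=shot('wrist');print(c['s']['tcp_pos'],c['s']['width'],fitw(c,'500'))"
```

```text
time: 6.05
tcp_pos: [0.636, -0.2187, 0.1188]
orientation: [0.001, -3.14, -0.001]
contact_force: [0.5, -0.1, -0.1]
width: 0.823
gripper_force: 0.0
time: 6.35
tcp_pos: [0.6375, -0.22, 0.124]
orientation: [-0.0, 3.138, -0.003]
contact_force: [0.4, 0.3, 0.6]
width: 0.818
gripper_force: 0.0
[ 0.63749208 -0.21995933  0.12404778] 0.8182153685348331 (array([ 0.635, -0.221]), np.float64(54.0))
```

```bash
python3 -c "
from h import *
P=[]
for i in range(5): c=shot('wrist');P.append(c['s']['tcp_pos'])
print(np.array(P).round(4))"
```

```text
[[ 0.6375 -0.2201  0.1242]
 [ 0.6373 -0.22    0.124 ]
 [ 0.6371 -0.22    0.1236]
 [ 0.6369 -0.22    0.1232]
 [ 0.6367 -0.2199  0.1228]]
```

```bash
python3 -m pendant '[[[0.1,-0.1,2,0,0,0,7],[0,0,2,0,0,0,7],[0,0,1.5,0,0,0,7],[0,0,1,0,0,0,7],[0,0,0.5,0,0,0,7],[0,0,0,0,0,0,7],[0,0,0,0,0,0,7],[0,0,0,0,0,0,7]]]'
python3 -c "
from h import *
for i in range(3): c=shot('wrist');print(c['s']['tcp_pos'])"
```

```text
time: 7.45
tcp_pos: [0.6356, -0.2209, 0.0521]
orientation: [0.0, 3.14, -0.001]
contact_force: [0.1, -0.3, 0.0]
width: 0.82
gripper_force: 0.0
[ 0.63560554 -0.22085128  0.0521333 ]
[ 0.63557322 -0.22083035  0.05207955]
[ 0.6355005  -0.22082282  0.05193001]
```

```bash
python3 -m pendant '[[[0,0,0,0,0,0,3],[0,0,0,0,0,0,3],[0,0,0,0,0,0,3],[0,0,0,0,0,0,3],[0,0,0,0,0,0,3],[0,0,0,0,0,0,3],[0,0,0,0,0,0,3],[0,0,0,0,0,0,3]]]';  python3 -m pendant '[[[0,0,-1,0,0,0,3],[0,0,-2,0,0,0,3],[0,0,-3,0,0,0,3],[0,0,-4,0,0,0,3],[0,0,-2,0,0,0,3],[0,0,0,0,0,0,3],[0,0,0,0,0,0,3]]]'
python3 -c "
from h import *
for n in ['wrist','side']:
  c=shot(n);cv2.imwrite('pics/h500%s.png'%n,c['image'][:,:,::-1])
print(c['s']['tcp_pos'],c['s']['width'])"
```

```text
time: 8.4
tcp_pos: [0.6353, -0.2205, 0.0518]
orientation: [0.0, 3.141, 0.0]
contact_force: [-2.0, 1.5, 5.3]
width: 0.457
gripper_force: 60.6
time: 9.1
tcp_pos: [0.6348, -0.2206, 0.1703]
orientation: [-0.001, -3.141, -0.001]
contact_force: [0.1, 0.3, -5.8]
width: 0.457
gripper_force: 61.4
[ 0.63449187 -0.22038462  0.1694423 ] 0.45564754455635165
```

View pics/h500wrist.png

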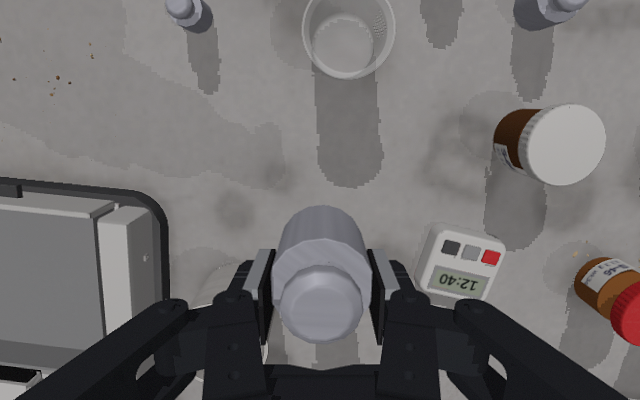

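The wrist view shows weight_500 upright between the pads at (322,280), with the beaker undisturbed at (348,35). Carrying it to case_500.

```bash
python3 -m pendant '[[[0.58,2,0,0,0,0,3],[0.58,4,0,0,0,0,3],[0.58,4.7,0,0,0,0,3],[0.58,4.8,0,0,0,0,3],[0.58,4.8,0,0,0,0,3],[0.58,4.8,0,0,0,0,3],[0.58,3.5,0,0,0,0,3],[0,1.7,0,0,0,0,3]]]'; python3 -m pendant '[[[0,0,1,0,0,0,3],[0,0,2.5,0,0,0,3],[0,0,2.5,0,0,0,3],[0,0,1,0,0,0,3],[0,0,0,0,0,0,3],[0,0,0,0,0,0,3],[0,0,0,0,0,0,3]]]'
python3 -c "
from h import *
c=shot('wrist');cv2.imwrite('pics/p500.png',c['image'][:,:,::-1])
for i in range(3): c=shot('side');print(c['s']['tcp_pos'])"
```

```text
time: 10.0
tcp_pos: [0.5929, 0.0854, 0.1698]
orientation: [0.004, -3.138, -0.001]
contact_force: [0.3, 0.0, -5.0]
width: 0.458
gripper_force: 61.6
time: 10.7
tcp_pos: [0.5955, 0.082, 0.1024]
orientation: [0.001, 3.14, -0.0]
contact_force: [0.7, 1.0, -5.6]
width: 0.456
gripper_force: 61.7
[0.59539658 0.08209999 0.10243197]
[0.59528602 0.08218591 0.10236031]
[0.59513945 0.08225529 0.10220333]
```

```bash
python3 -m pendant '[[[0.1,0.1,1,0,0,0,3],[0,0,1.5,0,0,0,3],[0,0,1,0,0,0,3],[0,0,0.6,0,0,0,3],[0,0,0.2,0,0,0,3],[0,0,0,0,0,0,3],[0,0,0,0,0,0,3]]]'; python3 -m pendant '[[[0,0,0.1,0,0,0,3],[0,0,0.1,0,0,0,3],[0,0,0,0,0,0,3],[0,0,0,0,0,0,3]]]'
```

```text
time: 11.6
tcp_pos: [0.594, 0.0833, 0.0587]
orientation: [0.0, 3.141, -0.0]
contact_force: [0.1, -0.4, -4.6]
width: 0.455
gripper_force: 61.7
time: 12.0
tcp_pos: [0.594, 0.0833, 0.0568]
orientation: [0.0, 3.141, -0.0]
contact_force: [-0.9, 0.4, 1.0]
width: 0.458
gripper_force: 62.3
```

```bash
python3 -m pendant '[[[0,0,0,0,0,0,6.5],[0,0,0,0,0,0,6.5],[0,0,0,0,0,0,6.5],[0,0,0,0,0,0,6.5],[0,0,0,0,0,0,6.5],[0,0,-1,0,0,0,6.5],[0,0,-3,0,0,0,6.5],[0,0,-4,0,0,0,6.5]]]'; python3 -m pendant '[[[0,0,-4,0,0,0,6.5],[0,0,-4,0,0,0,6.5],[0,0,0,0,0,0,6.5],[0,0,0,0,0,0,6.5]]]'
python3 -c "
from h import *
c=shot('wrist');cv2.imwrite('pics/d500.png',c['image'][:,:,::-1]);s=observe()
print(s['tcp_pos'],fitw(c,'200'))"
```

```text
time: 12.8
tcp_pos: [0.5927, 0.0833, 0.1363]
orientation: [-0.0, -3.138, 0.0]
contact_force: [1.8, -0.8, -1.6]
width: 0.762
gripper_force: 0.0
time: 13.2
tcp_pos: [0.594, 0.0834, 0.2177]
orientation: [0.0, 3.139, -0.0]
contact_force: [-0.4, 0.3, -0.4]
width: 0.758
gripper_force: 0.0
[0.59344831 0.08334744 0.21633858] (array([ 0.4945, -0.0625]), np.float64(83.0))
```

View pics/d500.png

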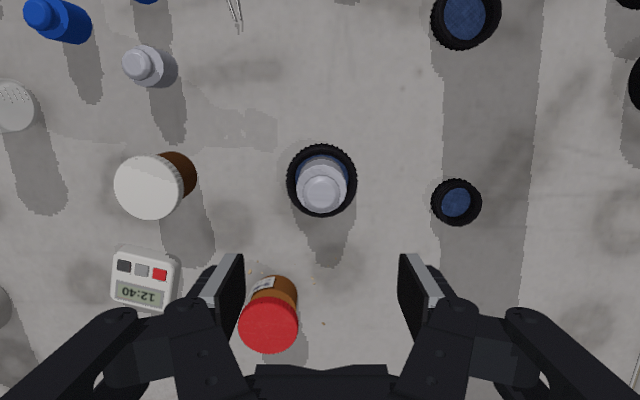

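weight_500 stands centred in its case (322,185), and the jar and the rest are untouched. Next is weight_200.

```bash
python3 -m pendant '[[[2.5,-3.6,0,0,0,0,6],[2.5,-3.6,0,0,0,0,6],[2.5,-3.6,0,0,0,0,6],[2.4,-3.7,0,0,0,0,6],[0,0,4,0,0,0,6],[0,0,4,0,0,0,6],[0,0,2.6,0,0,0,6],[0,0,0,0,0,0,6]]]'; python3 -m pendant '[[[0,0,0,0,0,0,6],[0,0,0,0,0,0,6],[0,0,0,0,0,0,6],[0,0,0,0,0,0,6]]]'
python3 -c "
from h import *
for i in range(2): c=shot('wrist')
print(c['s']['tcp_pos'],fitw(c,'200'))"
```

```text
time: 14.05
tcp_pos: [0.4918, -0.0611, 0.1063]
orientation: [-0.001, -3.134, -0.004]
contact_force: [0.4, 0.2, 0.5]
width: 0.705
gripper_force: 0.0
time: 14.45
tcp_pos: [0.4952, -0.0617, 0.1112]
orientation: [0.0, 3.14, -0.001]
contact_force: [-1.4, -0.3, 0.5]
width: 0.703
gripper_force: 0.0
[ 0.49504452 -0.06164009  0.1110637 ] (array([ 0.495, -0.062]), np.float64(68.2))
```

```bash
python3 -m pendant '[[[0,0,1.5,0,0,0,6],[0,0,2,0,0,0,6],[0,0,1.5,0,0,0,6],[0,0,1,0,0,0,6],[0,0,0.4,0,0,0,6],[0,0,0,0,0,0,6],[0,0,0,0,0,0,6],[0,0,0,0,0,0,6]]]';python3 -m pendant '[[[0,0,0,0,0,0,2],[0,0,0,0,0,0,2],[0,0,0,0,0,0,2],[0,0,0,0,0,0,2],[0,0,0,0,0,0,2],[0,0,0,0,0,0,2],[0,0,0,0,0,0,2],[0,0,0,0,0,0,2]]]'
```

```text
time: 15.35
tcp_pos: [0.495, -0.0617, 0.0469]
orientation: [0.0, 3.141, -0.001]
contact_force: [0.0, -0.3, -0.7]
width: 0.706
gripper_force: 0.0
time: 16.15
tcp_pos: [0.4948, -0.0616, 0.047]
orientation: [0.0, 3.141, -0.0]
contact_force: [-1.5, 0.6, 6.6]
width: 0.346
gripper_force: 58.6
```

```bash
python3 -m pendant '[[[0,0,-1,0,0,0,2],[0,0,-3,0,0,0,2],[0,0,-4,0,0,0,2],[0,0,-2,0,0,0,2],[0.6,3,0,0,0,0,2],[0.7,4.5,0,0,0,0,2],[0.7,4.5,0,0,0,0,2],[0.7,4.5,0,0,0,0,2]]]';python3 -m pendant '[[[0.7,4.5,0,0,0,0,2],[0.6,3.5,0,0,0,0,2],[0.25,2,0,0,0,0,2],[0,0,2,0,0,0,2],[0,0,2.5,0,0,0,2],[0,0,1,0,0,0,2],[0,0,0,0,0,0,2],[0,0,0,0,0,0,2]]]'
python3 -c "
from h import *
c=shot('wrist');cv2.imwrite('pics/p200.png',c['image'][:,:,::-1])
for i in range(5): c=shot('side')
print(c['s']['tcp_pos'],c['s']['width'],c['s']['contact_force'])"
```

```text
time: 16.95
tcp_pos: [0.4671, 0.1047, 0.1469]
orientation: [0.002, 3.141, 0.0]
contact_force: [0.8, 0.2, -1.9]
width: 0.342
gripper_force: 59.8
time: 17.75
tcp_pos: [0.4526, 0.2032, 0.092]
orientation: [0.001, 3.141, 0.0]
contact_force: [0.3, 0.2, -0.7]
width: 0.342
gripper_force: 59.8
[0.45265742 0.20334055 0.09203791] 0.34181099816405586 [-0.20989158  0.23222115 -3.07231848]
```

View pics/p200.png

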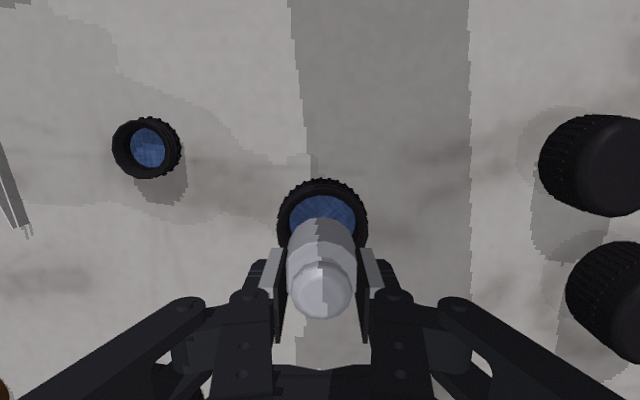

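weight_200 hangs upright at (321,275), centred over case_200 at (322,215). Lowering 4.0 cm.

```bash
python3 -m pendant '[[[0,0,1,0,0,0,2],[0,0,1.3,0,0,0,2],[0,0,0.9,0,0,0,2],[0,0,0.4,0,0,0,2],[0,0,0.2,0,0,0,2],[0,0,0,0,0,0,2],[0,0,0,0,0,0,2],[0,0,0,0,0,0,2]]]';python3 -m pendant '[[[0,0,0.1,0,0,0,2],[0,0,0.1,0,0,0,2],[0,0,0,0,0,0,2],[0,0,0,0,0,0,2]]]'
```

```text
time: 18.85
tcp_pos: [0.4524, 0.2035, 0.0536]
orientation: [0.0, 3.141, 0.0]
contact_force: [0.4, -0.1, -2.2]
width: 0.343
gripper_force: 59.8
time: 19.25
tcp_pos: [0.4525, 0.2035, 0.052]
orientation: [0.0, 3.141, 0.0]
contact_force: [-2.3, -0.6, 6.6]
width: 0.341
gripper_force: 60.7
```

```bash
python3 -m pendant '[[[0,0,0,0,0,0,5.5],[0,0,0,0,0,0,5.5],[0,0,0,0,0,0,5.5],[0,0,0,0,0,0,5.5],[0,0,0,0,0,0,5.5],[0,0,-1,0,0,0,5.5],[0,0,-3,0,0,0,5.5],[0,0,-4,0,0,0,5.5]]]'; python3 -m pendant '[[[0,0,-4,0,0,0,5.5],[0,0,-3,0,0,0,5.5],[0,0,0,0,0,0,5.5],[0,0,0,0,0,0,5.5]]]'
python3 -c "
from h import *
c=shot('wrist');cv2.imwrite('pics/d200.png',cv2.resize(c['image'][50:350,160:480,::-1],(640,600)));print(observe()['tcp_pos'])
W['200']=([(.0165,.005),(.0165,.037)],[(.012,.042),(.012,.05)],(.4525,.2035))
print(fitw(c,'200'),mark_of('wrist','weight_200')[:2])"
python3 -m pendant '[[[-0.4,-4,0,0,0,0,5.5],[-0.4,-4.8,0,0,0,0,5.5],[-0.4,-4.8,0,0,0,0,5.5],[-0.4,-4.8,0,0,0,0,5.5],[-0.4,-4.8,0,0,0,0,5.5],[-0.5,-4.8,0,0,0,0,5.5],[-0.5,-4.8,0,0,0,0,5.5],[-0.5,-4.8,0,0,0,0,5.5]]]';python3 -m pendant '[[[-0.5,-4.8,0,0,0,0,5.5],[-0.5,-4.8,0,0,0,0,5.5],[-0.5,-4.3,0,0,0,0,5.5],[0,0,3,0,0,0,5.5],[0,0,3,0,0,0,5.5],[0,0,3,0,0,0,5.5],[0,0,0,0,0,0,5.5],[0,0,0,0,0,0,5.5]]]'
python3 -c "
from h import *
for i in range(4): c=shot('wrist')
print(c['s']['tcp_pos'],fitw(c,'100'))"
```

```text
time: 20.05
tcp_pos: [0.4513, 0.2031, 0.1316]
orientation: [-0.001, -3.138, 0.001]
contact_force: [1.2, 0.1, -0.2]
width: 0.643
gripper_force: 0.0
time: 20.45
tcp_pos: [0.4523, 0.2034, 0.2021]
orientation: [0.0, 3.14, 0.001]
contact_force: [-0.4, 0.1, -0.4]
width: 0.643
gripper_force: 0.0
[0.45189163 0.20327197 0.20104935]
(array([0.4525, 0.2025]), np.float64(120.0)) [{'at': [320.9, 181.3], 'score': 0.94}, {'at': [32.7, 153.7], 'score': 0.59}]
time: 21.35
tcp_pos: [0.4864, -0.1745, 0.2001]
orientation: [-0.001, -3.14, -0.002]
contact_force: [1.3, -0.9, 0.1]
width: 0.642
gripper_force: 0.0
time: 22.15
tcp_pos: [0.5017, -0.3114, 0.1108]
orientation: [-0.0, -3.14, -0.002]
contact_force: [0.5, -0.2, 0.7]
width: 0.647
gripper_force: 0.0
[ 0.50273102 -0.31201754  0.1127874 ] (array([ 0.5025, -0.3135]), np.float64(66.9))
```

View pics/d200.png

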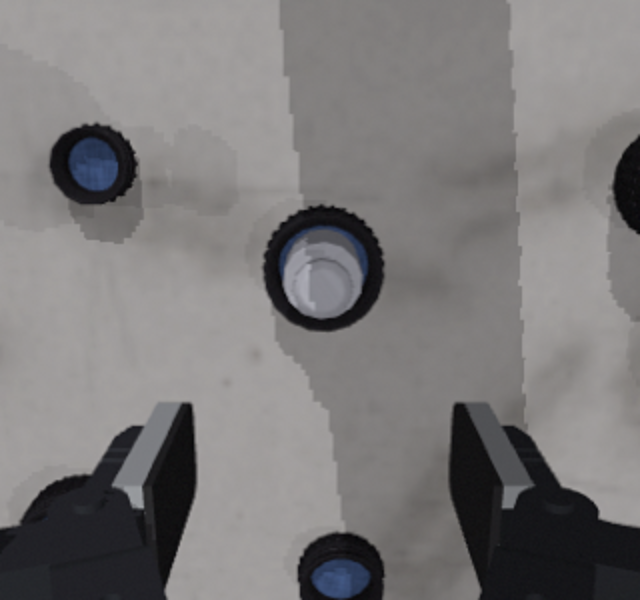

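weight_200 stands in its case (crop (322,280)). Now lowering over weight_100 and gripping.

```bash
python3 -m pendant '[[[0,-0.1,1.5,0,0,0,5.5],[0,0,2,0,0,0,5.5],[0,0,1.5,0,0,0,5.5],[0,0,1,0,0,0,5.5],[0,0,0.5,0,0,0,5.5],[0,0,0.3,0,0,0,5.5],[0,0,0,0,0,0,5.5],[0,0,0,0,0,0,5.5]]]';python3 -m pendant '[[[0,0,0,0,0,0,5.5],[0,0,0,0,0,0,5.5],[0,0,0,0,0,0,5.5]]]'
```

```text
time: 23.15
tcp_pos: [0.5024, -0.3128, 0.0439]
orientation: [0.0, 3.141, -0.001]
contact_force: [-0.2, 0.4, 0.4]
width: 0.645
gripper_force: 0.0
time: 23.45
tcp_pos: [0.5022, -0.3127, 0.0435]
orientation: [0.0, 3.141, -0.0]
contact_force: [0.2, 0.5, -0.4]
width: 0.645
gripper_force: 0.0
```

```bash
python3 -m pendant '[[[0,0,0.1,0,0,0,5.5],[0,0,0,0,0,0,1.2],[0,0,0,0,0,0,1.2],[0,0,0,0,0,0,1.2],[0,0,0,0,0,0,1.2],[0,0,0,0,0,0,1.2],[0,0,0,0,0,0,1.2],[0,0,0,0,0,0,1.2]]]';python3 -m pendant '[[[0,0,0,0,0,0,1.2],[0,0,0,0,0,0,1.2]]]'
```

```text
time: 24.25
tcp_pos: [0.5021, -0.3128, 0.0426]
orientation: [0.001, 3.141, -0.001]
contact_force: [-1.6, 0.3, 5.3]
width: 0.233
gripper_force: 58.6
time: 24.45
tcp_pos: [0.5021, -0.3128, 0.0426]
orientation: [0.001, 3.141, -0.001]
contact_force: [-1.3, 0.6, 5.6]
width: 0.23
gripper_force: 58.6
```

```bash
python3 -m pendant '[[[0,0,-1,0,0,0,1.2],[0,0,-4,0,0,0,1.2],[0,0,-4,0,0,0,1.2],[0,0,-4,0,0,0,1.2],[-0.7,3,0,0,0,0,1.2],[-0.98,4.5,0,0,0,0,1.2],[-0.98,4.5,0,0,0,0,1.2],[-0.98,4.5,0,0,0,0,1.2]]]';python3 -m pendant '[[[-0.98,4.5,0,0,0,0,1.2],[-0.98,4.5,0,0,0,0,1.2],[-0.98,4.5,0,0,0,0,1.2],[-0.98,4.5,0,0,0,0,1.2],[-0.98,4.5,0,0,0,0,1.2],[-0.98,4.5,0,0,0,0,1.2],[-0.98,4.5,0,0,0,0,1.2],[-1,4.6,0,0,0,0,1.2]]]';python3 -m pendant '[[[0,0,2,0,0,0,1.2],[0,0,3,0,0,0,1.2],[0,0,2.2,0,0,0,1.2],[0,0,1,0,0,0,1.2],[0,0,0,0,0,0,1.2],[0,0,0,0,0,0,1.2],[0,0,0,0,0,0,1.2]]]'
python3 -c "
from h import *
c=shot('wrist');cv2.imwrite('pics/p100.png',c['image'][:,:,::-1])
for i in range(4): c=shot('side')
print(c['s']['tcp_pos'],c['s']['width'],c['s']['contact_force'])"
```

```text
time: 25.25
tcp_pos: [0.5385, -0.1461, 0.1727]
orientation: [0.002, 3.141, 0.0]
contact_force: [0.6, -0.3, -1.8]
width: 0.234
gripper_force: 58.9
time: 26.05
tcp_pos: [0.6172, 0.2153, 0.1726]
orientation: [-0.0, -3.141, -0.0]
contact_force: [0.8, -0.5, -0.7]
width: 0.234
gripper_force: 58.9
time: 26.75
tcp_pos: [0.618, 0.2133, 0.0918]
orientation: [0.001, 3.139, 0.001]
contact_force: [-0.7, 0.5, -0.6]
width: 0.228
gripper_force: 59.0
[0.61755171 0.21330486 0.0911158 ] 0.22736131751829336 [-0.6263123   0.59947724 -0.74715686]
```

View pics/p100.png

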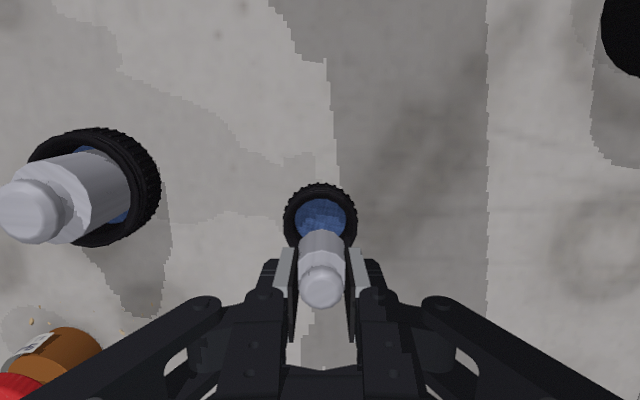

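weight_100 is held upright at (321,265) over case_100 (320,217). Lowering.

```bash
python3 -m pendant '[[[0,0,1.2,0,0,0,1.2],[0,0,1.3,0,0,0,1.2],[0,0,0.9,0,0,0,1.2],[0,0,0.5,0,0,0,1.2],[0,0,0.2,0,0,0,1.2],[0,0,0,0,0,0,1.2],[0,0,0,0,0,0,1.2],[0,0,0,0,0,0,1.2]]]';python3 -m pendant '[[[0,0,0.1,0,0,0,1.2],[0,0,0,0,0,0,1.2],[0,0,0,0,0,0,1.2],[0,0,0,0,0,0,1.2]]]'
```

```text
time: 27.8
tcp_pos: [0.6175, 0.2134, 0.0497]
orientation: [0.0, 3.141, 0.0]
contact_force: [0.0, -0.1, -1.5]
width: 0.233
gripper_force: 59.0
time: 28.2
tcp_pos: [0.6173, 0.2133, 0.0483]
orientation: [0.0, 3.142, 0.0]
contact_force: [-0.2, -0.8, -1.5]
width: 0.23
gripper_force: 59.0
```

```bash
python3 -m pendant '[[[0,0,0.1,0,0,0,1.2],[0,0,0,0,0,0,1.2],[0,0,0,0,0,0,1.2],[0,0,0,0,0,0,1.2]]]'
```

```text
time: 28.6
tcp_pos: [0.6174, 0.2133, 0.0476]
orientation: [0.001, 3.141, 0.0]
contact_force: [-0.4, 0.4, 3.8]
width: 0.23
gripper_force: 59.5
```

On the floor (force reversed). Releasing, rising, looking, and going on to weight_50.

```bash
python3 -m pendant '[[[0,0,0,0,0,0,4.5],[0,0,0,0,0,0,4.5],[0,0,0,0,0,0,4.5],[0,0,0,0,0,0,4.5],[0,0,0,0,0,0,4.5],[0,0,-1,0,0,0,4.5],[0,0,-3,0,0,0,4.5],[0,0,-4,0,0,0,4.5]]]'; python3 -m pendant '[[[0,0,-4,0,0,0,4.5],[0,0,-3,0,0,0,4.5],[0,0,0,0,0,0,4.5],[0,0,0,0,0,0,4.5]]]'
python3 -c "
from h import *
c=shot('wrist');cv2.imwrite('pics/d100.png',cv2.resize(c['image'][50:350,160:480,::-1],(640,600)))"
python3 -m pendant '[[[1.9,-3.5,0,0,0,0,4.5],[1.9,-3.9,0,0,0,0,4.5],[1.9,-3.9,0,0,0,0,4.5],[1.9,-3.9,0,0,0,0,4.5],[1.9,-3.9,0,0,0,0,4.5],[1.9,-3.9,0,0,0,0,4.5],[2,-3.9,0,0,0,0,4.5],[2,-3.9,0,0,0,0,4.5]]]';python3 -m pendant '[[[2,-3.9,0,0,0,0,4.5],[2,-3.9,0,0,0,0,4.5],[1.9,-3.9,0,0,0,0,4.5],[0,0,3,0,0,0,4.5],[0,0,3,0,0,0,4.5],[0,0,3,0,0,0,4.5],[0,0,0,0,0,0,4.5],[0,0,0,0,0,0,4.5]]]'
python3 -c "
from h import *
for i in range(5): c=shot('wrist')
print(c['s']['tcp_pos'],fitw(c,'50'))"
```

```text
time: 29.4
tcp_pos: [0.6163, 0.2131, 0.1272]
orientation: [-0.001, -3.138, 0.001]
contact_force: [0.1, -0.7, 0.9]
width: 0.526
gripper_force: 0.0
time: 29.8
tcp_pos: [0.6174, 0.2134, 0.1985]
orientation: [0.0, 3.14, 0.001]
contact_force: [0.5, 0.2, -0.2]
width: 0.522
gripper_force: 0.0
time: 30.65
tcp_pos: [0.4615, -0.0957, 0.1962]
orientation: [-0.0, -3.14, -0.001]
contact_force: [0.6, -1.1, 0.0]
width: 0.531
gripper_force: 0.0
time: 31.45
tcp_pos: [0.4037, -0.2113, 0.1071]
orientation: [-0.0, -3.14, -0.002]
contact_force: [-0.2, -1.1, 0.4]
width: 0.525
gripper_force: 0.0
[ 0.40475813 -0.21189677  0.10848937] (array([ 0.403, -0.212]), np.float64(57.3))
```

View pics/d100.png

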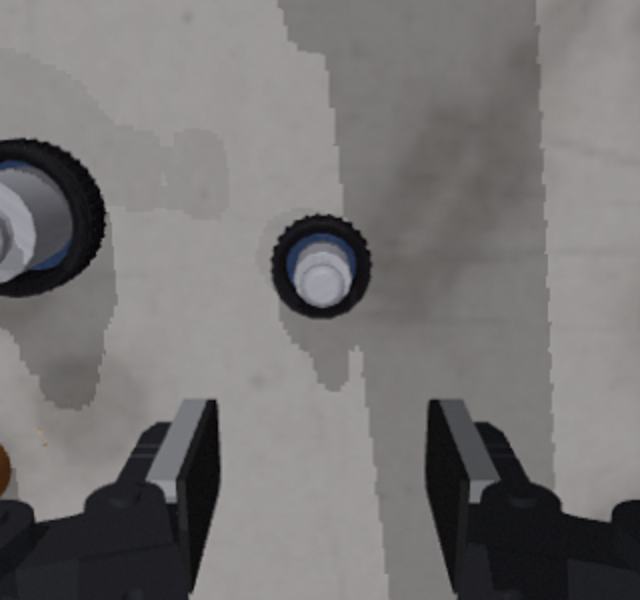

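weight_100 stands in its case (crop (322,275)). Gripping weight_50.

```bash
python3 -m pendant '[[[0.05,0,1.5,0,0,0,4.5],[0,0,2,0,0,0,4.5],[0,0,1.5,0,0,0,4.5],[0,0,1,0,0,0,4.5],[0,0,0.6,0,0,0,4.5],[0,0,0.2,0,0,0,4.5],[0,0,0,0,0,0,4.5],[0,0,0,0,0,0,4.5]]]';python3 -m pendant '[[[0,0,0,0,0,0,4.5],[0,0,0,0,0,0,4.5],[0,0,0,0,0,0,4.5]]]'
```

```text
time: 32.5
tcp_pos: [0.4039, -0.2118, 0.0398]
orientation: [0.0, 3.141, -0.001]
contact_force: [-0.2, 0.1, 0.1]
width: 0.531
gripper_force: 0.0
time: 32.8
tcp_pos: [0.4037, -0.2117, 0.0395]
orientation: [0.0, 3.141, -0.0]
contact_force: [0.5, 0.2, -1.5]
width: 0.526
gripper_force: 0.0
```

```bash
python3 -m pendant '[[[0,0,0.1,0,0,0,4.5],[0,0,0,0,0,0,0.5],[0,0,0,0,0,0,0.5],[0,0,0,0,0,0,0.5],[0,0,0,0,0,0,0.5],[0,0,0,0,0,0,0.5],[0,0,0,0,0,0,0.5],[0,0,0,0,0,0,0.5]]]';python3 -m pendant '[[[0,0,0,0,0,0,0.5],[0,0,0,0,0,0,0.5]]]'
```

```text
time: 33.6
tcp_pos: [0.4036, -0.2116, 0.0384]
orientation: [0.0, 3.141, -0.0]
contact_force: [-0.5, 1.1, 4.6]
width: 0.132
gripper_force: 58.7
time: 33.8
tcp_pos: [0.4037, -0.2116, 0.0384]
orientation: [0.0, 3.141, -0.0]
contact_force: [-1.3, 1.0, 4.4]
width: 0.136
gripper_force: 58.7
```

```bash
python3 -m pendant '[[[0,0,-1,0,0,0,0.5],[0,0,-3,0,0,0,0.5],[0,0,-4,0,0,0,0.5],[0,0,-3,0,0,0,0.5],[-0.1,3,0,0,0,0,0.5],[-0.1,4.5,0,0,0,0,0.5],[-0.1,4.5,0,0,0,0,0.5],[-0.1,4.5,0,0,0,0,0.5]]]';python3 -m pendant '[[[0,4.5,0,0,0,0,0.5],[0,4.5,0,0,0,0,0.5],[0,4,0,0,0,0,0.5],[0,2,0,0,0,0,0.5],[0,0,2,0,0,0,0.5],[0,0,3,0,0,0,0.5],[0,0,1.5,0,0,0,0.5],[0,0,0,0,0,0,0.5]]]';python3 -m pendant '[[[0,0,0,0,0,0,0.5],[0,0,0,0,0,0,0.5]]]'
python3 -c "
from h import *
c=shot('wrist');cv2.imwrite('pics/p50.png',c['image'][:,:,::-1])
for i in range(4): c=shot('side')
print(c['s']['tcp_pos'],c['s']['width'],c['s']['contact_force'])"
```

```text
time: 34.6
tcp_pos: [0.4073, -0.0452, 0.1488]
orientation: [0.002, 3.141, -0.0]
contact_force: [2.2, -0.1, -0.7]
width: 0.133
gripper_force: 58.7
time: 35.4
tcp_pos: [0.4064, 0.1034, 0.082]
orientation: [-0.0, -3.138, 0.0]
contact_force: [-0.4, -0.4, -0.1]
width: 0.131
gripper_force: 58.7
time: 35.6
tcp_pos: [0.4084, 0.1034, 0.0843]
orientation: [0.001, 3.14, 0.0]
contact_force: [-0.2, 0.5, -0.2]
width: 0.133
gripper_force: 58.7
[0.40808346 0.10334363 0.08392452] 0.12745210082534345 [-0.22235753  0.02961317  0.21404022]
```

View pics/p50.png

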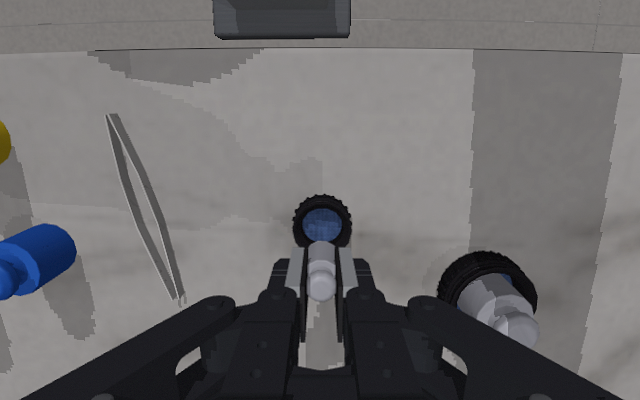

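weight_50 is upright at (321,270), over case_50 (322,222). Lowering.

```bash
python3 -m pendant '[[[0,0,1.2,0,0,0,0.5],[0,0,1.2,0,0,0,0.5],[0,0,0.8,0,0,0,0.5],[0,0,0.4,0,0,0,0.5],[0,0,0.2,0,0,0,0.5],[0,0,0,0,0,0,0.5],[0,0,0,0,0,0,0.5],[0,0,0,0,0,0,0.5]]]';python3 -m pendant '[[[0,0,0.1,0,0,0,0.5],[0,0,0,0,0,0,0.5],[0,0,0,0,0,0,0.5],[0,0,0,0,0,0,0.5]]]'
```

```text
time: 36.65
tcp_pos: [0.4079, 0.1034, 0.0456]
orientation: [0.0, 3.141, 0.0]
contact_force: [-0.3, -0.0, -1.1]
width: 0.137
gripper_force: 58.7
time: 37.05
tcp_pos: [0.4077, 0.1034, 0.0443]
orientation: [0.0, 3.142, 0.0]
contact_force: [-0.2, 0.1, -0.8]
width: 0.132
gripper_force: 58.7
```

```bash
python3 -m pendant '[[[0,0,0.1,0,0,0,0.5],[0,0,0,0,0,0,0.5],[0,0,0,0,0,0,0.5],[0,0,0,0,0,0,0.5]]]'
```

```text
time: 37.45
tcp_pos: [0.4078, 0.1034, 0.0434]
orientation: [0.0, 3.141, 0.0]
contact_force: [-0.3, 0.6, 3.4]
width: 0.132
gripper_force: 59.1
```

On the floor. Release, rise and check.

```bash
python3 -m pendant '[[[0,0,0,0,0,0,4],[0,0,0,0,0,0,4],[0,0,0,0,0,0,4],[0,0,0,0,0,0,4],[0,0,0,0,0,0,4],[0,0,-1,0,0,0,4],[0,0,-3,0,0,0,4],[0,0,-4,0,0,0,4]]]'; python3 -m pendant '[[[0,0,-4,0,0,0,4],[0,0,-4,0,0,0,4],[0,0,-4,0,0,0,4],[0,0,-4,0,0,0,4],[0,0,0,0,0,0,4],[0,0,0,0,0,0,4],[0,0,0,0,0,0,4]]]'
python3 -c "
from h import *
c=shot('wrist');cv2.imwrite('pics/end.png',c['image'][:,:,::-1]);print(observe()['tcp_pos'])
for n in ['wrist','scene','side']:
  c=shot(n)
  for t in ['beaker_100','sample_jar_3']: print(n,t,[(plane(c,d['at']).round(3)[:2],d['score']) for d in mark_of(n,t)[:1]])"
```

```text
time: 38.25
tcp_pos: [0.4066, 0.1033, 0.1238]
orientation: [-0.001, -3.138, 0.0]
contact_force: [1.0, -0.5, -0.1]
width: 0.469
gripper_force: 0.0
time: 38.95
tcp_pos: [0.4071, 0.1033, 0.2828]
orientation: [-0.0, -3.14, 0.0]
contact_force: [-0.4, -0.0, -1.0]
width: 0.47
gripper_force: 0.0
[0.40710923 0.10335617 0.28249251]
wrist beaker_100 [(array([ 0.528, -0.206]), 0.67)]
wrist sample_jar_3 [(array([ 0.598, -0.065]), 0.55)]
scene beaker_100 [(array([ 0.528, -0.212]), 0.58)]
scene sample_jar_3 [(array([ 0.602, -0.051]), 0.85)]
side beaker_100 [(array([ 0.529, -0.192]), 0.84)]
side sample_jar_3 [(array([ 0.59 , -0.056]), 0.64)]
```

View pics/end.png

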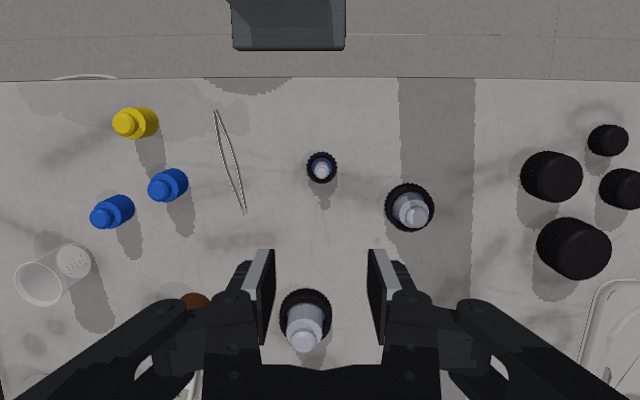

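The final view shows weight_50 in its case at (321,167), 200 at (409,208) and 500 at (305,318), all upright; 100 was confirmed earlier. The beaker and jar haven't moved.

```bash
python3 -c "
from workcell import *
print(finish_job())"
```

```text
the job is handed in; nothing more can be done
None
```

All four calibration weights stand upright on the floors of their matching cases, the beaker and sample jar stand where they were, and the job was handed in at about 39 s.

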